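Stack round carving billets in a V-cradle and chock them

TASK

Lay the second grey stone billet from the delivery rack in the empty V of the storage cradle, beside the stone already there, then slide the loose yellow chock snug against it on the cradle's flat wing, sloping face to the stone, so that the layer cannot roll. Only then lay the thick wooden billet on top, in the valley between the two stones. Set the billets down gently and centred on the bearers, and leave the carvings and tools on the bench where they are.

Things in the scene. Friction and masses are not known exactly. Their poses are not given: they have to be found in the camera images.
- cradle: Fixed timber cradle. Origin: centre of underside; billets lie along x. Two bearers (18 mm thick, at x = -45 and 45 mm, y -101 to 101, flat tops z = 40 mm) on an 8 mm base, open between. Each has 25 degree V notches, 28 mm wide, 6.5 deep, at y = -56 (holds stone_a, fixed blue wedge outside it) and y = +16 mm (empty). Flat wing for the chock: y 30 to 101 mm. Left or right on the bench, yaw to 0.3 rad.
- cradle_b (a point): Point of the cradle (x 0, y +16, z 55.6 mm in its frame; same axes) where the middle of stone_b's axis lies when it is seated in the empty V.
- cradle_c (a point): Point of the cradle (x 0, y -20, z 85.7 mm in its frame; same axes) where the middle of wood_c's axis lies when it rests in the valley on both stones.
- cradle_toe (a point): Point of the cradle (x 0, y 30.9, z 40 mm in its frame) where chock_toe lies when the sloping face just touches the seated stone_b. It is under the stone's overhang (widest at y = 36 mm), so set the chock on the wing farther out, then slide it in.
- stone_a: Grey-green soapstone billet, 40 mm diameter, 150 mm long, about 0.5 kg, already in the cradle's V at y = -56 mm; it stays there. Origin: middle of its axis; x runs along the billet, y and z may point anywhere around it.
- stone_b: Grey-green soapstone billet like stone_a: 40 mm diameter, 150 mm long, about 0.5 kg, lying on the delivery rack in either of its two places. Origin: middle of its axis; x runs along the billet, y and z may point anywhere around it. Seated next to stone_a there are 32 mm between the two.
- wood_c: Dark brown hardwood billet, 54 mm diameter, 160 mm long, about 0.32 kg, in the other place of the delivery rack. Origin: middle of its axis; x runs along the billet, y and z may point anywhere around it. In the valley its axis is 10 mm above the tops of the stones, so fingers may reach no more than about 9 mm below its axis.
- rack: Fixed grey delivery rack. Origin: centre of underside. Two bearers (18 mm thick, at x = -40 and 40 mm, tops z = 40 mm, 170 mm long in y) with V notches at y = -50 and 50 mm on an 8 mm base, open between. There stone_b's axis lies at z = 54.7 mm, wood_c's at 62.4 mm; both along x.
- chock: Loose yellow wedge, 0.3 kg, 120 (x) by 60 (y) by 26 mm high, with a light wooden grip rib on top: 70 mm long (x), y = 6 to 26 mm, z = 26 to 62 mm. Origin: centre of underside. The sloping face (65 degrees) looks to -y; the back is upright. Starts flat on the bench between rack and cradle, yaw to 0.5 rad. In place its axes agree with the cradle's.
- chock_toe (a point): Lower edge of the chock's sloping face: x 0, y -30, z 0 mm in the chock's frame.
- mallet: Bystander: round wooden mallet standing on its head, 84 mm diameter, 200 mm high. Origin: centre of its underside.
- elephant: Bystander: terracotta elephant about 150 mm long, 80 mm high. Origin under its middle.
- figure: Bystander: dark seated figure, 166 mm high, foot 75 by 100 mm. Origin under its middle.
- chisel1: Bystander: flat steel chisel, 175 mm long, 10 mm high, lying near the robot.
- chisel2: Bystander: a second chisel like it.
- chisel3: Bystander: a third chisel, lying beyond the chock.
There are look-alikes about, which are no part of the job. What is shaped like the wood_c but red or turquoise is not meant.

How it is judged:
By the outcome, as a careful person would: the job done as asked, in the order asked, and still so for the second after the job is handed in, with the robot touching nothing.
It also fails if it takes over 72 s, if anything falls off the work surface, if the arm or the gripper's body presses on something with over 40 N, if the wrist force passes 120 N, or if a joint passes its speed limit or range.

ROBOT

A 6-joint arm with a two-finger parallel gripper is mounted at the origin on the work surface. World frame = base frame: x ahead of the robot, y to its left, z up, the work surface at z = 0. Lengths are in mm, angles in rad, forces in N, time in s.
With the tool pointing down it reaches from about 350 to 975 mm from the base axis. Payload 7.1 kg.
Tool frame: the origin (TCP) lies between the finger pads; the fingertips stand 19 mm ahead of it and the grasp point (between the pads) is the TCP (ctrl.finger_overhang is the distance from the TCP to the fingertips, in mm); z points along the fingers, y is the line along which they close (so a half turn about z gives the same grasp; the last joint's range is limited). The gripper opens to 88 mm and grips with 3 to 60 N. Pads are 20 mm wide; open, the fingers measure 115 mm over their backs; the gripper's body (75 mm by 178 mm) begins 61 mm behind the grasp point.
Start: joints at [1.105, 0.423, 1.63, -0, 1.089, -0.019], TCP at [270.019, 563.644, 241.675] pointing down, gripper open.
Joint ranges: [-3, 3], [-0.9, 2.11], [0.09, 2.58], [-1.31, 4.45], [0.11, 2.69], [-2.54, 2.54]. Speed limits (rad/s): [2.39, 2.39, 3.01, 3.14, 3.14, 3.14].

INTERFACE

Orientations are given as a rotation vector (axis times angle).
In Python, from workcell import ctrl gives the robot as it stands. The module is installed in compiled form; this text tells all that it offers.
- The arm moves only by the tool arm_command, never from a script. Its argument "rows" is one flat list of numbers, 7 for each row, row after row: the turn, a rotation vector about the tool's x, y, z scaled (see below), then the shift along the tool's x, y, z scaled (see below), then the opening, from -1 (shut) to 1 (fully open). A call has 1 to 5 rows; each row is the pose to reach, as a shift and turn from the pose commanded when the call began, along the tool's axes at that moment, turning the shorter way round; what a row does not reach only later rows make up. The controller multiplies each number of a shift by 80 mm and each number of a turn by 180 degrees. A row lasts 1/10 s, in which the tool goes at most 50 mm and 8.59 degrees, less where a joint would pass 70% of its speed; a pose out of reach is approached as far as the arm can. A call with a number of a shift or a turn outside -1 to 1 is refused whole. A call with a gripper value outside its range is refused whole. The fingers move at their own pace and stop on an object; the grip force is fixed at half the most. Time passes only in rows, so rows that repeat a pose let the fingers close. It gives the time, the measured TCP pose, the force, the opening and the grip force at its end, in the units of the state.
- ctrl.get_obs(): the state, without advancing time (a new reading comes with each control period).
- ctrl.get_image(name): name is "scene" or "side" or "wrist"; returns (picture, depth): 420x560x3 uint8, red, green, blue; 420x560 float32, mm along the optical axis (not along the pixel's ray), 0 where there is no reading.
- ctrl.camera_params(name): a dict with "camera_matrix" (3x3 intrinsics, pixels), "world_to_cam" (4x4, takes a point from world to camera coordinates); the wrist camera has in their place "tool_from_camera" (4x4, takes a point from camera to tool coordinates, whose origin is the TCP and whose axes are the flange's). Camera axes: x right, y down, z forward; pixel columns grow to the right and rows downward; lengths in mm; the calibration is good to about 2 mm. A picture is of the moment at which its call begins: read the wrist's pose just before it. camera_params takes no time and is no camera call.
- ctrl.close_job(): hands the job in; it is judged then, once.
The state is a dict: "t": time; "qpos": joint angles; "qvel": joint speeds; "joint_torque": joint torques, N m; "ee_pos": TCP position; "orientation": TCP orientation; "ft_force": force on the tool from outside, world axes, zero at the start; "moment": the same for the moment, N m; "width": finger opening in mm; "grasp_force": force on a finger pad.
Only numpy, scipy, OpenCV 4.12 (cv2) and the standard library are available. Lean on these libraries where they do the work, as an engineer would, in place of code of your own. Each camera call takes 0.05 s, during which the arm holds its last target. There are 200 camera calls.

## Working session

There is one attempt and no reset: what is moved stays moved. The work goes in short steps, Python scripts to look and compute and a tool call to move; the robot and the scene stay as the last step left them, time stands still between calls to the robot, and variables do not carry over. Pictures are saved under pics/ and viewed, at most 10 in all, crops included, and the job is handed in when it is done.

Besides the shell and the picture viewer there is one more tool, called after "Call:" as name(argument=value, ...) on one line, values as JSON. arm_command: Moves the arm, as the interface text tells. Shifts and turns lie within -1 to 1; 1 stands for 80 mm of shift or 180 degrees of turn. Its arguments: {"type":"object","properties":{"rows":{"type":"array","items":{"type":"number"}}},"required":["rows"]}

```bash
mkdir -p pics
cat > h.py <<'E'
import numpy as np, cv2
from scipy.spatial.transform import Rotation as R
from workcell import ctrl
def grab(n,save=None):
    o=ctrl.get_obs(); im,d=ctrl.get_image(n)
    p=ctrl.camera_params(n); K=np.array(p['camera_matrix'])
    if 'world_to_cam' in p: T=np.linalg.inv(np.array(p['world_to_cam']))
    else:
        T=np.eye(4);T[:3,:3]=R.from_rotvec(o['orientation']).as_matrix();T[:3,3]=o['ee_pos'];T=T@np.array(p['tool_from_camera'])
    if save: cv2.imwrite('pics/'+save,im[:,:,::-1])
    v,u=np.mgrid[:420,:560]
    r=np.stack([(u-K[0,2])/K[0,0],(v-K[1,2])/K[1,1],np.ones(u.shape)],-1)
    P=(r*d[...,None])@T[:3,:3].T+T[:3,3]; P[d<=0]=np.nan
    return im,d,P,K,T
E
python3 - <<'E'
from h import *
for n in('scene','side'):
    im,d,P,K,T=grab(n,n+'0.png'); np.savez(n+'0.npz',im=im,P=P,K=K,T=T)
    print(n,T[:3,3].round(),(d>0).mean())
    if n=='scene':A=im
    else: cv2.imwrite('pics/both.png',np.hstack([A,im])[:,:,::-1])
o=ctrl.get_obs();print(o)
E
```

```text
scene [1295. -611. 1007.] 0.9946386054421769
side [ 149. -624.  770.] 0.9960119047619047
{'t': 0.1, 'qpos': array([ 1.10499453e+00,  4.23701497e-01,  1.63061569e+00, -3.80557603e-07,
        1.08858265e+00, -1.89942232e-02]), 'qvel': array([-0.00166629, -0.00124306, -0.00157966, -0.00028372,  0.00070819,
        0.0021478 ]), 'joint_torque': array([-1.20236906e-03, -5.45615387e+01, -2.74325645e+01,  6.44520507e-02,
        1.87955640e-02, -5.49627919e-05]), 'ee_pos': array([269.81707476, 563.23533021, 241.01786653]), 'orientation': array([-6.95950312e-01, -3.06321470e+00,  1.99321274e-03]), 'ft_force': array([ 0.3087448 , -0.12452377, -0.7479467 ]), 'moment': array([ 0.03612138, -0.00556565,  0.01242141]), 'grasp_force': 0.0, 'width': 87.80846753319558}
```

View pics/scene0.png

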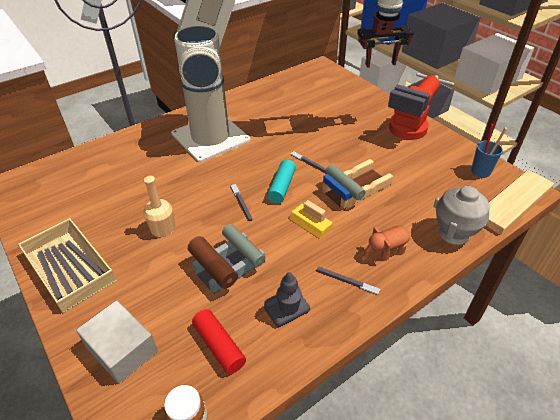

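View pics/side0.png

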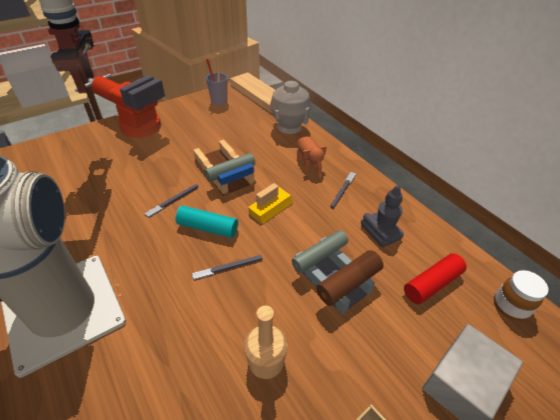

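The scene view shows the rack at about (228,262), with wood_c at (212,262) and stone_b at (243,245). The yellow chock is at (312,220), and the cradle at (358,185) with stone_a at (345,182) and the blue wedge at (337,190). In the side view, stone_b is at (320,252), wood_c at (350,278), the chock at (271,205) and stone_a at (231,167).

```bash
cat > m.py <<'E'
from h import *
rois={'scene':dict(wood=(180,230,245,295),stone_b=(215,218,270,270),chock=(285,195,340,240),stone_a=(322,160,370,205),cradle=(318,155,398,210)),
'side':dict(wood=(310,245,390,310),stone_b=(285,225,355,280),chock=(240,180,300,225),stone_a=(200,150,262,185),cradle=(190,135,265,195))}
for n in rois:
    z=np.load(n+'0.npz'); im,P=z['im'],z['P']; hsv=cv2.cvtColor(im,cv2.COLOR_RGB2HSV)
    for k,(a,b,c,e) in rois[n].items():
        h=hsv[b:e,a:c].reshape(-1,3).astype(int); p=P[b:e,a:c].reshape(-1,3)
        H,S,V=h.T; zz=p[:,2]
        m={'wood':(zz>55)&((H<14)|(H>170)),'stone_b':(zz>48)&(zz<85)&(S<90)&(H>25)&(H<100),'chock':(H>20)&(H<32)&(S>180)&(zz>3),
           'stone_a':(zz>48)&(zz<85)&(S<90)&(H>25)&(H<100),'cradle':(H>8)&(H<30)&(abs(zz-40)<3)}[k]
        q=p[m]; med=np.median(q,0); q=q[np.linalg.norm(q-med,axis=1)<130]
        (cx,cy),(w,hh),ang=cv2.minAreaRect(q[:,:2].astype(np.float32))
        print(n,k,len(q),'z',np.percentile(q[:,2],[2,50,98]).round(),'rect',round(cx),round(cy),round(w),round(hh),round(ang,1),'mean',q.mean(0).round())
        if k in('wood','stone_b','stone_a'):
            t=q[q[:,2]>np.percentile(q[:,2],98)-6]; r=cv2.minAreaRect(t[:,:2].astype(np.float32));print('   ridge',np.round(np.r_[r[0],r[1],r[2]],1))
        if k=='chock':
            t=q[abs(q[:,2]-26)<3]; r=cv2.minAreaRect(t[:,:2].astype(np.float32));print('   top',np.round(np.r_[r[0],r[1],r[2]],1),t.mean(0).round())
            t=p[(zz>56)];r=cv2.minAreaRect(t[:,:2].astype(np.float32));print('   rib',np.round(np.r_[r[0],r[1],r[2]],1),len(t),t[:,2].max())
E
python3 m.py
```

```text
scene wood 1157 z [60. 85. 92.] rect 564 -314 165 53 4.5 mean [ 576. -318.   82.]
   ridge [ 565.3 -312.9  160.7   35.     3.9]
scene stone_b 701 z [51. 71. 78.] rect 561 -215 148 40 4.9 mean [ 570. -217.   69.]
   ridge [ 560.2 -214.3  148.1   28.5    3.4]
scene chock 52 z [ 6. 28. 31.] rect 567 19 121 49 9.6 mean [573.  14.  26.]
   top [565.7  21.4 120.5  43.1   9. ] [570.  15.  27.]
   rib [563.9  30.9  72.9  23.6  12.5] 138 69.87431826327736
scene stone_a 481 z [53. 72. 80.] rect 531 176 151 41 2.0 mean [541. 175.  70.]
   ridge [532.2 179.9  26.9 150.   88.9]
scene cradle 218 z [37. 41. 43.] rect 531 252 188 113 88.2 mean [534. 281.  40.]
side wood 1661 z [59. 84. 90.] rect 563 -316 161 51 3.2 mean [ 554. -321.   81.]
   ridge [ 563.3 -314.3  159.6   34.3    4.2]
side stone_b 925 z [51. 70. 75.] rect 555 -216 147 38 3.5 mean [ 549. -221.   68.]
   ridge [ 555.6 -214.9  146.2   28.5    3.3]
side chock 640 z [ 5. 24. 28.] rect 565 15 121 59 9.1 mean [558.   5.  20.]
   top [565.   19.2 120.5  51.2   9.9] [560.  12.  26.]
   rib [562.7  30.7  69.4  21.6  13.2] 144 64.7117519026483
side stone_a 484 z [53. 71. 77.] rect 526 175 37 147 85.4 mean [520. 173.  69.]
   ridge [526.8 179.1  25.3 145.7  88.8]
side cradle 208 z [37. 40. 42.] rect 528 253 183 122 79.9 mean [529. 288.  40.]
```

```bash
cat >> h.py <<'E'
def plan(pos,yaw=None):
    """print calls: units for reaching world pos with tool-y yaw (deg), tool down"""
    o=ctrl.get_obs(); M=R.from_rotvec(o['orientation']).as_matrix(); p=np.array(o['ee_pos'])
    if yaw is None: G=M
    else:
        c,s=np.cos(np.radians(yaw)),np.sin(np.radians(yaw)); G=np.array([[-s,c,0],[c,s,0],[0,0,-1.]])
    print('t',round(o['t'],2),'pos',p.round(1),'yaw_y',np.degrees(np.arctan2(M[1,1],M[0,1])).round(2),'F',np.round(o['ft_force'],1),'w',round(o['width'],1),'gf',round(o['grasp_force'],1))
    rv=R.from_matrix(M.T@G).as_rotvec()/np.pi
    print(' turn',rv.round(4),'shift(now axes)',(M.T@(np.array(pos)-p)/80).round(3),'shift(final axes)',(G.T@(np.array(pos)-p)/80).round(3))
E
python3 - <<'E'
from h import *
print(np.array(ctrl.camera_params('wrist')['tool_from_camera']).round(3),ctrl.camera_params('wrist')['camera_matrix'])
plan([529,245,330],89)
E
```

```text
[[ 1.00000e-03 -9.69000e-01 -2.47000e-01  6.64480e+01]
 [ 1.00000e+00  0.00000e+00  0.00000e+00  7.94000e-01]
 [-0.00000e+00 -2.47000e-01  9.69000e-01 -1.42718e+02]
 [ 0.00000e+00  0.00000e+00  0.00000e+00  1.00000e+00]] [[351.01612567   0.         278.83264996]
 [  0.         351.01612567 216.4369404 ]
 [  0.           0.           1.        ]]
t 0.1 pos [269.8 563.2 241. ] yaw_y 64.4 F [ 0.3 -0.1 -0.7] w 87.8 gf 0.0
 turn [-4.000e-04 -1.000e-04 -1.367e-01] shift(now axes) [-4.641 -2.189 -1.11 ] shift(final axes) [-3.309 -3.921 -1.112]
```

Call:
arm_command(rows=[0,0,-0.136,-1,-0.47,-0.3,1,0,0,-0.136,-1,-0.47,-0.3,1,0,0,-0.136,-1,-0.47,-0.3,1,0,0,-0.136,-1,-0.47,-0.3,1,0,0,-0.136,-1,-0.47,-0.3,1])

```text
t: 0.6
ee_pos: [325.7, 495.1, 265.4]
orientation: [-0.036, -3.141, 0.001]
ft_force: [0.6, -0.1, 0.5]
width: 87.9
grasp_force: 0.0
```

Call:
arm_command(rows=[0,0,0,-0.65,-0.77,-0.2,1,0,0,0,-0.65,-0.77,-0.2,1,0,0,0,-0.65,-0.77,-0.2,1])

```text
t: 0.9
ee_pos: [378.0, 431.2, 282.1]
orientation: [0.038, 3.141, -0.0]
ft_force: [-0.3, -0.2, 0.4]
width: 87.7
grasp_force: 0.0
```

Call:
arm_command(rows=[0,0,0,-0.65,-0.77,-0.2,1,0,0,0,-0.65,-0.77,-0.2,1,0,0,0,-0.65,-0.77,-0.2,1])

```text
t: 1.2
ee_pos: [428.8, 369.1, 298.1]
orientation: [0.037, 3.14, 0.0]
ft_force: [-0.2, -0.0, 1.5]
width: 87.6
grasp_force: 0.0
```

Call:
arm_command(rows=[0,0,0,-0.65,-0.77,-0.2,1,0,0,0,-0.65,-0.77,-0.2,1,0,0,0,-0.65,-0.77,-0.2,1])

```text
t: 1.5
ee_pos: [479.6, 306.9, 313.9]
orientation: [0.036, 3.14, 0.0]
ft_force: [-0.8, -0.0, 0.1]
width: 88.1
grasp_force: 0.0
```

Call:
arm_command(rows=[0,0,0,-0.65,-0.77,-0.2,1,0,0,0,-0.65,-0.77,-0.2,1,0,0,0,-0.65,-0.77,-0.2,1,0,0,0,-0.65,-0.77,-0.2,1,0,0,0,-0.65,-0.77,-0.2,1])

```text
t: 2.0
ee_pos: [527.8, 246.3, 328.9]
orientation: [-0.029, -3.14, 0.0]
ft_force: [0.1, 0.8, -0.2]
width: 87.9
grasp_force: 0.0
```

Run:
```python
from h import *
plan([558,-215,200],93.4)
im,d,P,K,T=grab('wrist','w1.png'); np.savez('w1.npz',im=im,P=P,K=K,T=T)
plan([558,-215,200],93.4)
```

```text
t 2.0 pos [527.8 246.3 328.9] yaw_y 88.93 F [ 0.1  0.8 -0.2] w 87.9 gf 0.0
 turn [-0.     -0.0005 -0.0248] shift(now axes) [-0.487 -5.758  1.61 ] shift(final axes) [-0.035 -5.778  1.611]
t 2.05 pos [527.9 246.2 329. ] yaw_y 88.96 F [-0.3  0.3 -0.9] w 88.1 gf 0.0
 turn [-0.     -0.0004 -0.0247] shift(now axes) [-0.484 -5.757  1.612] shift(final axes) [-0.034 -5.778  1.613]
```

View pics/w1.png

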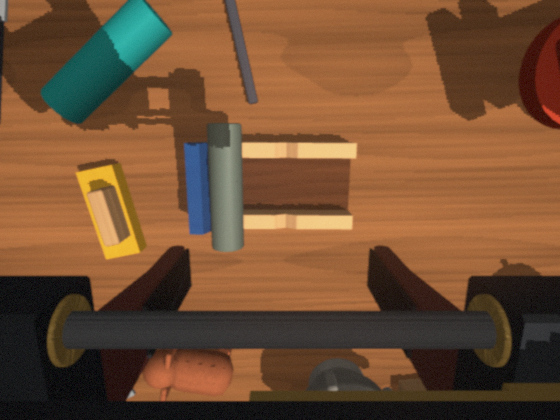

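The wrist view shows the cradle bearers at rows 150 and 221, ending at columns 357 and 352. The empty notches are at column ~287, stone_a at (226,187) and the chock at (110,210) with its rib at (108,216).

```bash
cat > m2.py <<'E'
from h import *
def fitrect(q): r=cv2.minAreaRect(q[:,:2].astype(np.float32)); return np.round(np.r_[r[0],r[1],r[2]],1)
z=np.load('w1.npz'); im,P,K,T=z['im'],z['P'],z['K'],z['T']; hsv=cv2.cvtColor(im,cv2.COLOR_RGB2HSV).astype(int); H,S,V=hsv[...,0],hsv[...,1],hsv[...,2]
def ray(m,h):  # mask -> points on plane z=h
    v,u=np.nonzero(m); r=np.stack([(u-K[0,2])/K[0,0],(v-K[1,2])/K[1,1],np.ones(len(u))],-1)@T[:3,:3].T; o=T[:3,3]; return o+r*((h-o[2])/r[:,2])[:,None]
zz=P[...,2]; v,u=np.mgrid[:420,:560]
box=lambda a,b,c,e:(u>=a)&(u<c)&(v>=b)&(v<e)
tim=(H>8)&(H<28)&(V>190)&(S<170)
for nm,b in(('b1',box(244,135,365,165)),('b2',box(244,208,365,235))):
    m=tim&b&(abs(zz-40)<6); q=P[m]; print(nm,m.sum(),'depth',fitrect(q),np.median(q[:,2]).round(1),'ray',fitrect(ray(m,40)))
m=box(200,115,250,260)&(zz>45)&(S<90); print('stone_a',m.sum(),np.percentile(zz[m],[50,98]).round(1),fitrect(P[m]))
q=P[m];t=q[q[:,2]>np.percentile(q[:,2],98)-4];print(' ridge',fitrect(t))
m=box(70,150,160,270)&(H>20)&(H<33)&(S>150); print('chock',m.sum(),np.median(zz[m]),fitrect(ray(m&(zz>20),26)),fitrect(P[m]))
m=box(70,150,160,270)&(zz>55); q=P[m]; print('rib',m.sum(),np.median(q[:,2]),fitrect(q),fitrect(ray(m,62)))
E
python3 m2.py
```

```text
b1 1621 depth [488.9 272.9 135.7  17.2  89. ] 39.5 ray [488.7 273.  135.4  16.7  89. ]
b2 1427 depth [578.7 270.  137.2  18.3  88.8] 39.4 ray [577.6 269.9 136.9  18.4  89. ]
stone_a 4187 [72.4 75.9] [529.9 177.6  50.6 148.7  87.9]
 ridge [530.2 183.3  25.2 148.7  88.6]
chock 1071 nan [566.3  23.5 117.7  45.7  10.7] [nan nan  0.  0.  0.]
rib 1081 61.341943953428824 [551.2 112.3  69.5 181.3   9.4] [586.5  50.1 123.4  44.9  33.5]
```

Call:
arm_command(rows=[0,0,-0.025,-0.06,-0.72,0.1,1,0,0,-0.025,-0.06,-0.72,0.1,1])

```text
t: 2.25
ee_pos: [531.4, 185.6, 320.6]
orientation: [0.096, -3.138, 0.002]
ft_force: [-0.7, -0.1, 1.0]
width: 87.9
grasp_force: 0.0
```

Call:
arm_command(rows=[0,0,0,0,-0.84,0.15,1,0,0,0,0,-0.84,0.15,1])

```text
t: 2.45
ee_pos: [535.8, 118.7, 308.9]
orientation: [0.091, -3.139, 0.001]
ft_force: [1.0, 0.9, 0.5]
width: 87.4
grasp_force: 0.0
```

Call:
arm_command(rows=[0,0,0,0,-0.84,0.15,1,0,0,0,0,-0.84,0.15,1])

```text
t: 2.65
ee_pos: [539.9, 51.4, 296.9]
orientation: [0.09, -3.139, 0.001]
ft_force: [-0.1, 0.5, 0.1]
width: 87.7
grasp_force: 0.0
```

Call:
arm_command(rows=[0,0,0,0,-0.84,0.15,1,0,0,0,0,-0.84,0.15,1])

```text
t: 2.85
ee_pos: [544.2, -15.7, 284.9]
orientation: [0.09, -3.139, 0.0]
ft_force: [-0.7, 1.1, -0.6]
width: 87.8
grasp_force: 0.0
```

Call:
arm_command(rows=[0,0,0,0,-0.84,0.15,1,0,0,0,0,-0.84,0.15,1])

```text
t: 3.05
ee_pos: [548.4, -82.9, 272.9]
orientation: [0.09, -3.14, 0.0]
ft_force: [0.7, -0.1, 0.2]
width: 88.0
grasp_force: 0.0
```

Call:
arm_command(rows=[0,0,0,0,-0.84,0.15,1,0,0,0,0,-0.84,0.15,1])

```text
t: 3.25
ee_pos: [552.6, -150.0, 260.9]
orientation: [0.09, -3.14, 0.0]
ft_force: [0.4, 0.1, -0.3]
width: 88.0
grasp_force: 0.0
```

Call:
arm_command(rows=[0,0,0,0,-0.84,0.15,1,0,0,0,0,-0.84,0.15,1,0,0,0,0,-0.84,0.15,1,0,0,0,0,-0.84,0.15,1])

```text
t: 3.65
ee_pos: [556.5, -214.3, 249.5]
orientation: [0.092, -3.14, -0.002]
ft_force: [-0.1, -1.5, 0.2]
width: 87.6
grasp_force: 0.0
```

```bash
cat > m3.py <<'E'
from h import *
import sys
def fitrect(q): r=cv2.minAreaRect(q[:,:2].astype(np.float32)); return np.round(np.r_[r[0],r[1],r[2]],1)
def billets(lo,save,roi):  # cylinders: ridge midline by depth; roi world (x0,x1,y0,y1)
    im,d,P,K,T=grab('wrist',save); hsv=cv2.cvtColor(im,cv2.COLOR_RGB2HSV).astype(int); H,S=hsv[...,0],hsv[...,1]
    inb=(P[...,0]>roi[0])&(P[...,0]<roi[1])&(P[...,1]>roi[2])&(P[...,1]<roi[3])&(P[...,2]>lo)&(P[...,2]<100)
    for k,m in(('stone',(S<90)&(H>25)&(H<100)),('wood',(S>110)&((H<14)|(H>170)))):
        q=P[m&inb]
        if len(q)<50: continue
        top=np.percentile(q[:,2],99); t=q[q[:,2]>top-6]; print(k,len(q),'all',fitrect(q),'top',top.round(1),'ridge',fitrect(t),'lineyaw',np.degrees(np.arctan(np.polyfit(t[:,0],t[:,1],1)[0])).round(1))
    return im,P
E
python3 - <<'E'
from m3 import *
billets(48,'w2.png',(430,700,-400,-130))
plan([558,-215,150],93.4)
E
```

```text
stone 6029 all [ 558.5 -212.9  147.1   39.8    3.2] top 75.1 ridge [ 558.6 -213.   147.    28.8    3.4] lineyaw 3.3
wood 8695 all [ 586.8 -300.3  169.6  235.3   81. ] top 89.8 ridge [ 562.6 -312.2  154.4   34.9    3.3] lineyaw 2.7
t 3.7 pos [ 556.6 -213.9  249.8] yaw_y 93.4 F [-0.1  0.4  0.2] w 88.0 gf 0.0
 turn [ 0.0002 -0.0001  0.    ] shift(now axes) [-0.017 -0.015  1.247] shift(final axes) [-0.017 -0.014  1.247]
```

View pics/w2.png

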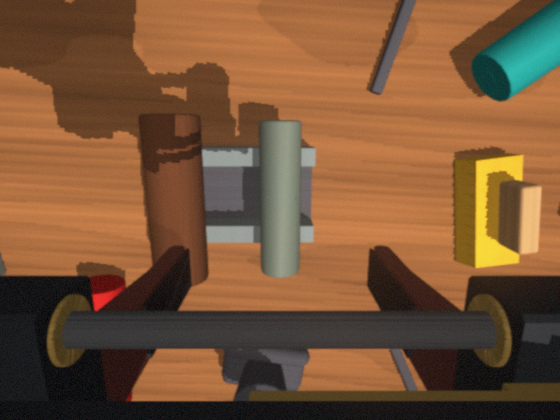

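The view shows stone_b at (280,198) centred between the open fingers, wood_c at (173,198) and the rack bearers at rows 156 and 233. I'll descend and grip.

Call:
arm_command(rows=[0,0,0,-0.025,0.01,0.8,1,0,0,0,-0.025,0.01,0.8,1,0,0,0,-0.025,0.01,0.8,1])

```text
t: 4.0
ee_pos: [556.9, -212.5, 183.6]
orientation: [0.095, -3.135, -0.004]
ft_force: [-0.1, 0.6, 0.7]
width: 87.8
grasp_force: 0.0
```

Call:
arm_command(rows=[0,0,0,0,0,0.8,1,0,0,0,0,0,0.8,1,0,0,0,0,0,0.8,1])

```text
t: 4.3
ee_pos: [557.4, -213.6, 120.7]
orientation: [0.093, -3.136, -0.003]
ft_force: [0.0, 0.7, 0.6]
width: 87.6
grasp_force: 0.0
```

Call:
arm_command(rows=[0,0,0,0,0,0.4,1,0,0,0,0,0,0.83,1,0,0,0,0,0,0.83,1,0,0,0,0,0,0.83,1,0,0,0,0,0,0.83,1])

```text
t: 4.8
ee_pos: [560.1, -215.1, 57.8]
orientation: [-0.093, 3.137, -0.002]
ft_force: [1.1, -0.1, 0.7]
width: 87.6
grasp_force: 0.0
```

Call:
arm_command(rows=[0,0,0,0,0,0,-1,0,0,0,0,0,0,-1,0,0,0,0,0,0,-1,0,0,0,0,0,0,-1,0,0,0,0,0,0,-1])

```text
t: 5.3
ee_pos: [558.5, -214.5, 55.4]
orientation: [-0.093, 3.14, -0.0]
ft_force: [-0.1, 0.6, 0.2]
width: 51.3
grasp_force: 0.0
```

Call:
arm_command(rows=[0,0,0,0,0,0,-1,0,0,0,0,0,0,-1,0,0,0,0,0,0,-1])

```text
t: 5.6
ee_pos: [558.3, -213.3, 55.3]
orientation: [0.092, -3.14, -0.003]
ft_force: [-0.3, 6.3, 3.5]
width: 39.4
grasp_force: 30.0
```

Call:
arm_command(rows=[0,0,0,0,0,-0.15,-1,0,0,0,0,0,-0.4,-1,0,0,0,0,0,-0.7,-1,0,0,0,0,0,-1,-1,0,0,0,0,0,-1,-1])

```text
t: 6.1
ee_pos: [560.2, -215.4, 138.4]
orientation: [-0.092, 3.135, -0.004]
ft_force: [1.8, -0.2, -4.4]
width: 39.2
grasp_force: 30.0
```

Call:
arm_command(rows=[0,0,0.014,0,0.4,-0.3,-1,0,0,0.027,0,0.8,-0.5,-1,0,0,0.027,0,0.8,-0.5,-1])

```text
t: 6.4
ee_pos: [554.6, -148.0, 176.0]
orientation: [0.039, 3.141, 0.001]
ft_force: [0.9, -0.9, -4.3]
width: 39.9
grasp_force: 30.0
```

Run:
```python
from h import *
plan([532.6,254.9,175],88.5)
```

```text
t 6.4 pos [ 554.6 -148.   176. ] yaw_y 88.59 F [ 0.9 -0.9 -4.3] w 39.9 gf 30.0
 turn [0.0002 0.0002 0.0005] shift(now axes) [0.399 5.029 0.016] shift(final axes) [0.406 5.028 0.013]
```

Call:
arm_command(rows=[0,0,0,0.03,0.4,0,-1,0,0,0,0.06,0.8,0,-1])

```text
t: 6.6
ee_pos: [550.9, -86.5, 174.0]
orientation: [-0.042, -3.14, 0.0]
ft_force: [0.0, -0.5, -4.5]
width: 39.4
grasp_force: 30.0
```

Call:
arm_command(rows=[0,0,0,0.03,0.4,0,-1,0,0,0,0.06,0.8,0,-1])

```text
t: 6.8
ee_pos: [547.5, -21.8, 173.8]
orientation: [-0.04, -3.139, 0.0]
ft_force: [1.0, 0.1, -5.2]
width: 39.3
grasp_force: 30.0
```

Call:
arm_command(rows=[0,0,0,0.03,0.4,0,-1,0,0,0,0.06,0.8,0,-1])

```text
t: 7.0
ee_pos: [544.5, 42.3, 173.8]
orientation: [-0.04, -3.139, 0.001]
ft_force: [0.8, 0.5, -4.0]
width: 39.3
grasp_force: 30.0
```

Call:
arm_command(rows=[0,0,0,0.03,0.4,0,-1,0,0,0,0.06,0.8,0,-1])

```text
t: 7.2
ee_pos: [541.4, 106.4, 173.8]
orientation: [-0.04, -3.139, 0.001]
ft_force: [0.6, -0.8, -4.6]
width: 39.6
grasp_force: 30.0
```

Call:
arm_command(rows=[0,0,0,0.03,0.4,0,-1,0,0,0,0.06,0.8,0,-1])

```text
t: 7.4
ee_pos: [538.3, 170.5, 173.8]
orientation: [-0.04, -3.14, 0.001]
ft_force: [0.2, -0.6, -5.3]
width: 39.4
grasp_force: 30.0
```

Call:
arm_command(rows=[0,0,0,0.03,0.5,0,-1,0,0,0,0.07,0.9,0,-1,0,0,0,0.08,1,0,-1,0,0,0,0.08,1,0,-1,0,0,0,0.08,1,0,-1])

```text
t: 7.9
ee_pos: [534.3, 248.8, 174.3]
orientation: [-0.04, -3.14, 0.002]
ft_force: [-0.2, 0.2, -3.7]
width: 39.6
grasp_force: 30.0
```

Run:
```python
from h import *
plan([532.6,254.9,80],88.5)
im,d,P,K,T=grab('wrist','w3.png'); np.savez('w3.npz',im=im,P=P,K=K,T=T)
```

```text
t 7.9 pos [534.3 248.8 174.3] yaw_y 88.53 F [-0.2  0.2 -3.7] w 39.6 gf 30.0
 turn [-0.0004 -0.0005  0.0002] shift(now axes) [0.021 0.077 1.179] shift(final axes) [0.023 0.075 1.179]
```

View pics/w3.png

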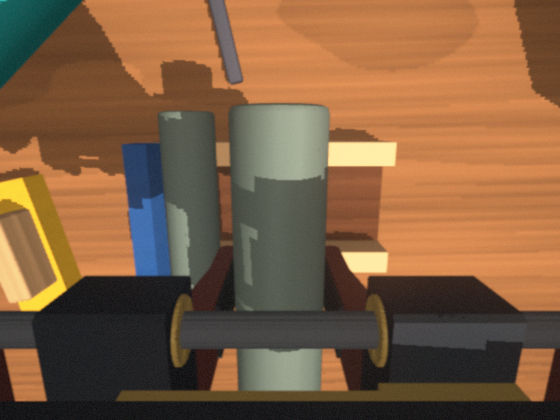

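The held stone_b runs along column ~280, with its top end at row 105. The bearer ends are at (396,153) and (387,257), and stone_a is at column ~190. I'll re-measure the cradle from here.

Run:
```python
from m3 import fitrect
from h import *
z=np.load('w3.npz'); im,P=z['im'],z['P']; hsv=cv2.cvtColor(im,cv2.COLOR_RGB2HSV).astype(int); H,S,V=hsv[...,0],hsv[...,1],hsv[...,2]
v,u=np.mgrid[:420,:560]; X,Y,Z=P[...,0],P[...,1],P[...,2]
for b in((335,135,410,170),(335,238,400,275)):
    m=(u>=b[0])&(u<b[2])&(v>=b[1])&(v<b[3])&(abs(Z-40)<5)&(V>150)&(S<190); q=P[m]; print('bearer',m.sum(),fitrect(q),'ymax',np.percentile(q[:,1],99.5).round(1),np.median(Z[m]).round(1))
m=(S<90)&(u<222)&(u>150)&(Z>50)&(Z<85);q=P[m];t=q[q[:,2]>np.percentile(q[:,2],98)-5];print('a',fitrect(q),'ridge',fitrect(t),np.percentile(q[:,2],98))
m=(S<90)&(u>225)&(u<335)&(v>90)&(v<400)&(Z>165);q=P[m];print('b',fitrect(q),'x',q[:,0].min(),q[:,0].max(),'top',np.percentile(q[:,2],98));t=q[q[:,2]>np.percentile(q[:,2],98)-5];print(fitrect(t))
```

```text
bearer 1443 [489.7 317.4  47.1  17.8  88.5] ymax 340.5 39.7
bearer 859 [579.4 319.6  38.7  18.1  88.5] ymax 338.6 39.6
a [519.4 179.   48.4 127.8  88.8] ridge [519.6 183.1  27.9 127.6  88.2] 75.75988657172658
b [523.  248.2  45.2 126.3  87.1] x 459.8622289112591 587.2099025064823 top 253.13073371102578
[511.3 250.3  23.4  10.3  88.7]
```

Call:
arm_command(rows=[0,0,0,0.022,0.077,0.3,-1,0,0,0,0.022,0.077,0.6,-1,0,0,0,0.022,0.077,0.9,-1,0,0,0,0.022,0.077,0.9,-1,0,0,0,0.022,0.077,0.9,-1])

```text
t: 8.45
ee_pos: [533.2, 255.2, 103.3]
orientation: [-0.043, -3.14, 0.001]
ft_force: [0.7, -0.5, -4.7]
width: 39.1
grasp_force: 30.0
```

Call:
arm_command(rows=[0,0,0,0,0,0.15,-1,0,0,0,0,0,0.3,-1,0,0,0,0,0,0.35,-1,0,0,0,0,0,0.35,-1,0,0,0,0,0,0.35,-1])

```text
t: 8.95
ee_pos: [533.1, 256.3, 75.3]
orientation: [0.04, 3.141, -0.0]
ft_force: [-0.6, -0.3, -4.6]
width: 39.8
grasp_force: 30.0
```

Run:
```python
from h import *
plan([532.5,255,56],88.5)
```

```text
t 8.95 pos [533.1 256.3  75.3] yaw_y 88.53 F [-0.6 -0.3 -4.6] w 39.8 gf 30.0
 turn [-0.      0.      0.0002] shift(now axes) [ 0.007 -0.017  0.241] shift(final axes) [ 0.007 -0.017  0.241]
```

Call:
arm_command(rows=[0,0,0,0.005,-0.012,0.08,-1,0,0,0,0.005,-0.012,0.16,-1,0,0,0,0.005,-0.012,0.22,-1,0,0,0,0.005,-0.012,0.22,-1,0,0,0,0.005,-0.012,0.22,-1])

```text
t: 9.45
ee_pos: [532.5, 255.2, 57.4]
orientation: [-0.04, -3.141, 0.0]
ft_force: [-0.0, 0.7, -5.3]
width: 39.1
grasp_force: 30.0
```

Call:
arm_command(rows=[0,0,0,0,0,0.01,-1,0,0,0,0,0,0.02,-1,0,0,0,0,0,0.02,-1])

```text
t: 9.75
ee_pos: [532.8, 255.4, 56.6]
orientation: [0.041, 3.141, 0.0]
ft_force: [-1.7, -1.4, 0.7]
width: 39.4
grasp_force: 30.0
```

Call:
arm_command(rows=[0,0,0,0,0,0,0.0,0,0,0,0,0,0,0.1,0,0,0,0,0,0,0.2,0,0,0,0,0,0,0.2,0,0,0,0,0,0,0.2])

```text
t: 10.25
ee_pos: [532.7, 255.3, 56.1]
orientation: [0.04, 3.141, 0.0]
ft_force: [-0.1, 1.0, -0.2]
width: 52.8
grasp_force: 0.0
```

Call:
arm_command(rows=[0,0,0,0,0,-0.2,0.2,0,0,0,0,0,-0.5,0.2,0,0,0,0,0,-1,0.2,0,0,0,0,0,-1,0.2])

```text
t: 10.65
ee_pos: [535.7, 256.7, 141.9]
orientation: [0.04, 3.133, 0.006]
ft_force: [1.1, -0.1, 0.1]
width: 52.6
grasp_force: 0.0
```

Call:
arm_command(rows=[0,0,0,0.3,-0.5,-1,0.5,0,0,0,0.3,-1,-1,0.5,0,0,0,0.3,-1,-1,0.5])

```text
t: 10.95
ee_pos: [506.5, 174.3, 218.6]
orientation: [0.041, 3.139, 0.001]
ft_force: [0.3, 0.1, 0.0]
width: 65.6
grasp_force: 0.0
```

Call:
arm_command(rows=[0,0,0,0,-1,-0.2,0,0,0,0,0,-1,-0.2,0,0,0,0,0,-1,-0.2,0,0,0,0,0,-1,-0.2,0,0,0,0,0,-1,-0.2,0])

```text
t: 11.45
ee_pos: [504.5, 96.7, 231.7]
orientation: [-0.04, -3.141, -0.0]
ft_force: [-0.1, 0.4, -0.2]
width: 44.1
grasp_force: 0.0
```

Run:
```python
from m3 import *
im,P=billets(50,'w4.png',(430,640,150,300)); np.savez('w4.npz',im=im,P=P)
hsv=cv2.cvtColor(im,cv2.COLOR_RGB2HSV).astype(int); H,S,V=hsv[...,0],hsv[...,1],hsv[...,2]; X,Y,Z=P[...,0],P[...,1],P[...,2]
reg=(X>490)&(X<640)&(Y>-60)&(Y<100)
q=P[reg&(Z>58)&(Z<66)];print('rib',len(q),fitrect(q),np.median(q[:,2]))
q=P[reg&(H>20)&(H<33)&(S>150)&(Z>22)&(Z<30)];print('top',len(q),fitrect(q))
q=P[reg&(H>20)&(H<33)&(S>150)&(Z>1)&(Z<30)];print('chock',len(q),fitrect(q))
plan([563,31,110],100)
```

```text
stone 10812 all [522.7 218.  109.5 133.4  88.9] top 76.1 ridge [522.8 218.4 100.1 132.9  89.1] lineyaw -1.0
rib 525 [547.   29.2  34.7  19.4   8.5] 61.43545317568777
top 1645 [566.4  22.9 119.4  48.1  10.7]
chock 1645 [566.4  22.9 119.4  48.1  10.7]
t 11.5 pos [504.4  96.9 231.6] yaw_y 88.57 F [-0.5  0.6 -0.2] w 43.9 gf 0.0
 turn [ 0.0001 -0.0002 -0.0635] shift(now axes) [-0.754 -0.805  1.52 ] shift(final axes) [-0.579 -0.938  1.521]
```

View pics/w4.png

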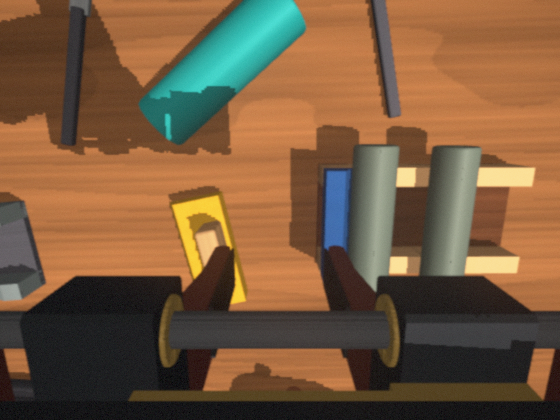

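stone_b lies parallel beside stone_a, at columns 452 and 373 with the ends level. The chock is at (210,247). Next I'll grip its rib.

Call:
arm_command(rows=[0,0,-0.067,-0.771,-0.785,0.8,0,0,0,-0.067,-0.771,-0.785,0.8,0,0,0,-0.067,-0.771,-0.785,0.8,0,0,0,-0.067,-0.771,-0.785,0.8,0])

```text
t: 11.9
ee_pos: [564.2, 31.7, 166.3]
orientation: [0.287, -3.125, -0.001]
ft_force: [-0.6, 0.4, 0.2]
width: 44.0
grasp_force: 0.0
```

Call:
arm_command(rows=[0,0,0,0,0,0.6,0,0,0,0,0,0,0.6,0,0,0,0,0,0,0.6,0,0,0,0,0,0,0.6,0])

```text
t: 12.3
ee_pos: [565.3, 32.4, 122.2]
orientation: [-0.291, 3.126, -0.0]
ft_force: [0.3, -1.0, 1.1]
width: 44.1
grasp_force: 0.0
```

Run:
```python
from m3 import *
plan([564.5,32.6,49],100.7)
im,d,P,K,T=grab('wrist')
hsv=cv2.cvtColor(im,cv2.COLOR_RGB2HSV).astype(int); H,S,V=hsv[...,0],hsv[...,1],hsv[...,2]; X,Y,Z=P[...,0],P[...,1],P[...,2]
reg=(X>490)&(X<640)&(Y>-60)&(Y<100)
q=P[reg&(Z>59)&(Z<66)&(S>40)&(V>120)];print('rib',len(q),fitrect(q),q[:,0].min())
q=P[reg&(H>20)&(H<33)&(S>150)&(Z>22)&(Z<30)];print('top',len(q),fitrect(q))
```

```text
t 12.3 pos [565.3  32.4 122.2] yaw_y 100.62 F [ 0.3 -1.   1.1] w 44.1 gf 0.0
 turn [-0.0001  0.0008 -0.0004] shift(now axes) [0.012 0.004 0.915] shift(final axes) [0.01  0.004 0.915]
rib 3432 [564.1  32.5  69.2  19.9  10.7] 529.1569441967033
top 2843 [566.9  23.1 119.8  47.7  10.7]
```

Call:
arm_command(rows=[0,0,0,0.01,0,0.4,0,0,0,0,0.01,0,0.8,0,0,0,0,0.01,0,0.91,0,0,0,0,0.01,0,0.91,0,0,0,0,0.01,0,0.91,0])

```text
t: 12.85
ee_pos: [564.8, 31.5, 48.8]
orientation: [-0.289, 3.126, -0.0]
ft_force: [-0.2, -0.0, 0.5]
width: 43.6
grasp_force: 0.0
```

Call:
arm_command(rows=[0,0,0,0,0,0,-1,0,0,0,0,0,0,-1,0,0,0,0,0,0,-1,0,0,0,0,0,0,-1,0,0,0,0,0,0,-1])

```text
t: 13.35
ee_pos: [564.1, 31.6, 48.0]
orientation: [-0.289, 3.127, 0.0]
ft_force: [-0.8, 0.7, 6.9]
width: 19.7
grasp_force: 30.0
```

Run:
```python
from h import *
plan([534.6,330,180],88.5)
```

```text
t 13.35 pos [564.1  31.6  48. ] yaw_y 100.58 F [-0.8  0.7  6.9] w 19.7 gf 30.0
 turn [0.     0.0003 0.0671] shift(now axes) [-0.323  3.735 -1.65 ] shift(final axes) [ 0.467  3.719 -1.65 ]
```

Call:
arm_command(rows=[0,0,0,0,0,-0.2,-1,0,0,0,0,0,-0.5,-1,0,0,0,0,0,-0.9,-1,0,0,0,0,0,-0.9,-1])

```text
t: 13.75
ee_pos: [566.2, 31.5, 123.4]
orientation: [-0.289, 3.122, -0.001]
ft_force: [1.4, -0.5, -2.3]
width: 19.7
grasp_force: 30.0
```

Call:
arm_command(rows=[0,0,0.034,-0.05,0.4,-0.4,-1,0,0,0.067,-0.08,0.75,-0.75,-1,0,0,0.067,-0.08,0.75,-0.75,-1])

```text
t: 14.05
ee_pos: [560.6, 94.2, 182.4]
orientation: [0.041, 3.136, 0.002]
ft_force: [0.3, 0.2, -2.4]
width: 20.0
grasp_force: 30.0
```

Call:
arm_command(rows=[0,0,0,0.05,0.4,0,-1,0,0,0,0.1,0.8,0,-1])

```text
t: 14.25
ee_pos: [551.9, 155.4, 178.3]
orientation: [-0.041, -3.14, 0.001]
ft_force: [0.5, 0.1, -2.5]
width: 19.8
grasp_force: 30.0
```

Call:
arm_command(rows=[0,0,0,0.05,0.4,0,-1,0,0,0,0.1,0.8,0,-1])

```text
t: 14.45
ee_pos: [545.4, 220.1, 177.8]
orientation: [-0.039, -3.139, 0.002]
ft_force: [1.5, 0.6, -2.0]
width: 19.8
grasp_force: 30.0
```

Call:
arm_command(rows=[0,0,0,0.05,0.4,0,-1,0,0,0,0.1,0.8,0,-1,0,0,0,0.1,0.8,0,-1,0,0,0,0.1,0.8,0,-1])

```text
t: 14.85
ee_pos: [539.2, 283.7, 177.8]
orientation: [-0.037, -3.139, 0.002]
ft_force: [-0.2, -0.4, -2.9]
width: 19.7
grasp_force: 30.0
```

Run:
```python
from h import *
plan([534.6,328,105],88.5)
```

```text
t 14.85 pos [539.2 283.7 177.8] yaw_y 88.66 F [-0.2 -0.4 -2.9] w 19.7 gf 30.0
 turn [-0.0005 -0.0006  0.0009] shift(now axes) [0.068 0.553 0.909] shift(final axes) [0.071 0.552 0.91 ]
```

Call:
arm_command(rows=[0,0,0.001,0.07,0.3,0,-1,0,0,0.001,0.07,0.55,0,-1,0,0,0.001,0.07,0.55,0.3,-1,0,0,0.001,0.07,0.55,0.6,-1,0,0,0.001,0.07,0.55,0.6,-1])

```text
t: 15.35
ee_pos: [533.7, 326.7, 127.9]
orientation: [-0.045, -3.136, 0.006]
ft_force: [-0.7, 0.1, -2.5]
width: 20.2
grasp_force: 30.0
```

Call:
arm_command(rows=[0,0,0,0,0,0.15,-1,0,0,0,0,0,0.3,-1,0,0,0,0,0,0.4,-1,0,0,0,0,0,0.4,-1,0,0,0,0,0,0.4,-1])

```text
t: 15.85
ee_pos: [535.6, 328.3, 99.4]
orientation: [0.045, 3.141, -0.0]
ft_force: [0.6, -0.3, -2.3]
width: 19.7
grasp_force: 30.0
```

Run:
```python
from m3 import *
plan([534.6,328,89.5],88.5)
im,d,P,K,T=grab('wrist','w5.png')
hsv=cv2.cvtColor(im,cv2.COLOR_RGB2HSV).astype(int); H,S,V=hsv[...,0],hsv[...,1],hsv[...,2]; X,Y,Z=P[...,0],P[...,1],P[...,2]
reg=(X>440)&(X<640)&(Y>260)&(Y<380)
q=P[reg&(H>20)&(H<33)&(S>150)&(Z>60)&(Z<90)];print('top',len(q),fitrect(q),np.median(q[:,2]),q[:,0].min())
q=P[(S<90)&(H>25)&(H<100)&(X>440)&(X<640)&(Y>225)&(Y<280)&(Z>55)&(Z<85)];t=q[q[:,2]>np.percentile(q[:,2],98)-5];print('b',fitrect(q),'ridge',fitrect(t),np.percentile(q[:,2],98),q[:,0].min())
q=P[(S<90)&(H>25)&(H<100)&(X>440)&(X<640)&(Y>150)&(Y<215)&(Z>55)&(Z<85)];t=q[q[:,2]>np.percentile(q[:,2],98)-5];print('a',fitrect(q),'ridge',fitrect(t),np.percentile(q[:,2],98),q[:,0].min())
```

```text
t 15.85 pos [535.6 328.3  99.4] yaw_y 88.34 F [ 0.6 -0.3 -2.3] w 19.7 gf 30.0
 turn [-0.      0.     -0.0009] shift(now axes) [ 0.013 -0.004  0.123] shift(final axes) [ 0.013 -0.004  0.123]
top 884 [536.7 312.6 123.3  52.3   2.6] 76.98550779313962 475.69591357642827
b [504.6 257.7  36.5  91.3  88.6] ridge [503.6 256.2  27.9  89.5  89. ] 75.6950157111759 458.8134505997475
a [530.4 190.6  26.6 148.6  88.4] ridge [534.3 187.8  21.1 140.5  88.3] 75.1426850520295 456.3432473619103
```

View pics/w5.png

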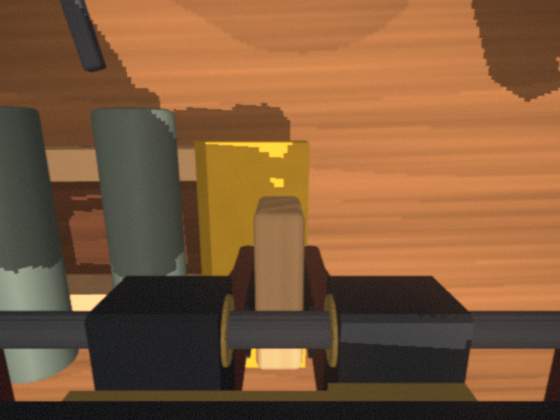

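The chock is held above the wing, its top at about (225,210) and clear of stone_b at (135,190). I'll lower it now.

Call:
arm_command(rows=[0,0,-0.001,0.01,0,0.05,-1,0,0,-0.001,0.01,0,0.1,-1,0,0,-0.001,0.01,0,0.125,-1,0,0,-0.001,0.01,0,0.125,-1])

```text
t: 16.3
ee_pos: [534.4, 328.2, 88.9]
orientation: [-0.04, -3.141, 0.001]
ft_force: [-0.1, -0.2, -2.8]
width: 20.1
grasp_force: 30.0
```

Call:
arm_command(rows=[0,0,0,0,0,0.01,-1,0,0,0,0,0,0.015,-1,0,0,0,0,0,0.015,-1])

```text
t: 16.6
ee_pos: [534.8, 328.3, 88.1]
orientation: [0.041, 3.141, 0.0]
ft_force: [-0.2, 0.3, -1.2]
width: 19.4
grasp_force: 30.0
```

Call:
arm_command(rows=[0,0,0,0,-0.03,0.005,-1,0,0,0,0,-0.06,0.005,-1,0,0,0,0,-0.09,0.005,-1,0,0,0,0,-0.12,0.005,-1,0,0,0,0,-0.12,0.005,-1])

```text
t: 17.1
ee_pos: [534.7, 318.4, 88.0]
orientation: [0.041, 3.141, 0.0]
ft_force: [0.1, 0.2, 2.2]
width: 20.1
grasp_force: 30.0
```

Call:
arm_command(rows=[0,0,0,0,-0.01,0,-1,0,0,0,0,-0.01,0,-1])

```text
t: 17.3
ee_pos: [534.8, 318.1, 88.0]
orientation: [0.041, 3.141, 0.001]
ft_force: [0.5, 2.4, 2.6]
width: 20.0
grasp_force: 30.0
```

Call:
arm_command(rows=[0,0,0,0,-0.01,0,-1,0,0,0,0,-0.01,0,-1])

```text
t: 17.5
ee_pos: [534.8, 317.5, 88.0]
orientation: [0.041, 3.14, 0.001]
ft_force: [0.3, 4.3, 3.4]
width: 19.8
grasp_force: 30.0
```

Call:
arm_command(rows=[0,0,0,0,-0.007,0,-1,0,0,0,0,-0.007,0,-1,0,0,0,0,-0.007,0,-1])

```text
t: 17.8
ee_pos: [534.7, 317.0, 88.0]
orientation: [0.041, 3.14, 0.001]
ft_force: [0.8, 5.4, 4.5]
width: 19.8
grasp_force: 30.0
```

Run:
```python
from m3 import *
plan([534.6,316,88],88.5)
im,d,P,K,T=grab('wrist','w6.png')
o=ctrl.get_obs();print(o['ft_force'],o['moment'])
im,d,P,K,T=grab('side','s1.png'); im=im[120:210,170:290]; cv2.imwrite('pics/s1c.png',cv2.resize(im,None,fx=6,fy=6,interpolation=cv2.INTER_CUBIC)[:,:,::-1])
```

```text
t 17.8 pos [534.7 317.   88. ] yaw_y 88.52 F [0.8 5.4 4.5] w 19.8 gf 30.0
 turn [0.0002 0.0003 0.0001] shift(now axes) [ 0.001 -0.013  0.   ] shift(final axes) [ 0.001 -0.013  0.   ]
[0.73979162 5.32501285 4.49914711] [ 0.82157134 -0.10623501 -0.00371689]
```

```bash
cat > gap.py <<'E'
from m3 import *
from scipy.optimize import least_squares
im,d,P,K,T=grab('wrist')
hsv=cv2.cvtColor(im,cv2.COLOR_RGB2HSV).astype(int); H,S,V=hsv[...,0],hsv[...,1],hsv[...,2]
yw=np.radians(-1.5); c,s=np.cos(yw),np.sin(yw)
Q=(P-np.array([532.4,239,0]))@np.array([[c,-s,0],[s,c,0],[0,0,1]]); X,Y,Z=Q[...,0],Q[...,1],Q[...,2]
def circ(m,r):
    q=Q[m]; f=lambda p:np.hypot(q[:,1]-p[0],q[:,2]-p[1])-r
    w=least_squares(f,[np.median(q[:,1]),56],loss='soft_l1',f_scale=.5); return w.x.round(2),len(q),np.abs(f(w.x)).mean().round(2),q[:,0].min().round(1),q[:,0].max().round(1)
st=(S<90)&(H>25)&(H<100)&(abs(X)<80)&(Z>55)&(Z<82)
print('b',circ(st&(Y>-5)&(Y<38),20)); print('a',circ(st&(Y>-78)&(Y<-34),20))
ye=(H>20)&(H<33)&(S>150)&(abs(X)<65)&(Y>25)&(Y<110)&(Z>38)&(Z<75)
t=ye&(Z>63); print('chock top',t.sum(),np.median(Z[t]).round(1))
for x0 in(-55,-45,-35,-25,-15):
    m=t&(abs(X-x0)<5)
    if m.any(): print('edge',x0,np.percentile(Y[m],[1,99]).round(1))
m=ye&(Z>44)&(Z<62);q=Q[m]
if len(q)>20:print('slope toe y',np.median(q[:,1]-(q[:,2]-40)/np.tan(np.radians(65))).round(2),len(q))
E
python3 gap.py
```

```text
b (array([15.7 , 54.86]), 13463, np.float64(0.45), np.float64(-74.1), np.float64(11.3))
a (array([-56.36,  54.92]), 14297, np.float64(0.55), np.float64(-75.1), np.float64(73.7))
chock top 768 65.7
edge -55 [45.3 81.8]
edge -45 [44.2 80.5]
edge -35 [44.5 83.6]
edge -25 [45.2 64.6]
edge -15 [45.9 64.4]
slope toe y 32.55 65
```

Call:
arm_command(rows=[0,0,0,0,0,-0.005,-1,0,0,0,0,0,-0.005,-1])

```text
t: 18.15
ee_pos: [534.5, 316.3, 88.0]
orientation: [0.04, 3.141, -0.0]
ft_force: [0.5, 2.5, 2.1]
width: 20.2
grasp_force: 30.0
```

Call:
arm_command(rows=[0,0,0,0,-0.01,-0.002,-1,0,0,0,0,-0.01,-0.002,-1,0,0,0,0,-0.01,-0.002,-1])

```text
t: 18.45
ee_pos: [534.3, 315.4, 88.1]
orientation: [-0.041, -3.141, 0.001]
ft_force: [0.3, 2.2, 1.5]
width: 19.8
grasp_force: 30.0
```

```bash
python3 gap.py; python3 -c "
from h import *
plan([534.4,315,88],88.5)"
```

```text
b (array([15.69, 54.89]), 13312, np.float64(0.45), np.float64(-74.1), np.float64(10.1))
a (array([-56.33,  54.94]), 15184, np.float64(0.54), np.float64(-75.1), np.float64(73.6))
chock top 766 65.7
edge -55 [43.6 80.2]
edge -45 [41.5 78.4]
edge -35 [41.8 78.4]
edge -25 [41.9 59.4]
edge -15 [42.1 62.8]
slope toe y 30.89 68
t 18.5 pos [534.2 315.5  88. ] yaw_y 88.52 F [1.2 1.7 0.6] w 19.9 gf 30.0
 turn [-0.0002 -0.0001  0.0001] shift(now axes) [-0.002 -0.006  0.   ] shift(final axes) [-0.002 -0.006  0.   ]
```

Call:
arm_command(rows=[0,0,0,0,-0.005,0,-1,0,0,0,0,-0.005,0,-1,0,0,0,0,-0.005,0,-1])

```text
t: 18.8
ee_pos: [534.2, 315.3, 88.0]
orientation: [-0.041, -3.141, 0.0]
ft_force: [1.1, 3.0, -0.8]
width: 19.9
grasp_force: 30.0
```

Call:
arm_command(rows=[0,0,0,0,-0.004,0,-1,0,0,0,0,-0.004,0,-1,0,0,0,0,-0.004,0,-1])

```text
t: 19.1
ee_pos: [534.3, 315.2, 88.1]
orientation: [-0.041, -3.141, -0.0]
ft_force: [0.6, 5.0, -2.0]
width: 19.9
grasp_force: 30.0
```

```bash
python3 gap.py; python3 -c "
from h import *
plan([534.4,315,88],88.5)"
```

```text
b (array([15.64, 54.89]), 13337, np.float64(0.45), np.float64(-74.0), np.float64(10.7))
a (array([-56.33,  54.97]), 15263, np.float64(0.54), np.float64(-75.0), np.float64(73.7))
chock top 769 65.8
edge -55 [43.5 80.1]
edge -45 [42.  78.3]
edge -35 [42.4 78.6]
edge -25 [41.7 63.3]
edge -15 [45.  63.2]
slope toe y 30.76 56
t 19.15 pos [534.3 315.2  88.1] yaw_y 88.52 F [ 1.   5.2 -2.6] w 20.1 gf 30.0
 turn [ 0.0001 -0.0001  0.0001] shift(now axes) [-0.002 -0.003  0.001] shift(final axes) [-0.002 -0.003  0.001]
```

Contact is confirmed: Fy is rising and the stone is pressing down on the slope. I'll release the chock and go for the wood.

Call:
arm_command(rows=[0,0,0,0,0,0,-0.4,0,0,0,0,0,0,-0.3,0,0,0,0,0,0,-0.2,0,0,0,0,0,0,-0.2])

```text
t: 19.55
ee_pos: [534.2, 314.7, 88.2]
orientation: [-0.041, -3.141, 0.001]
ft_force: [0.3, -0.5, -0.6]
width: 35.3
grasp_force: 0.0
```

Call:
arm_command(rows=[0,0,0,0,0,-0.2,-0.2,0,0,0,0,0,-0.6,-0.2,0,0,0,0,0,-1,-0.2,0,0,0,0,0,-1,-0.2])

```text
t: 19.95
ee_pos: [537.0, 316.5, 174.0]
orientation: [0.04, 3.134, 0.007]
ft_force: [0.4, 1.1, 0.5]
width: 34.8
grasp_force: 0.0
```

Call:
arm_command(rows=[0,0,-0.025,0,-0.5,-0.8,-0.2,0,0,-0.025,0,-0.9,-0.8,-0.2,0,0,-0.025,0,-0.9,-0.8,-0.2])

```text
t: 20.25
ee_pos: [533.5, 240.2, 235.8]
orientation: [-0.079, 3.136, 0.001]
ft_force: [-0.6, -0.2, 0.6]
width: 35.3
grasp_force: 0.0
```

```bash
python3 gap.py; python3 -c "
from h import *
plan([562.6,-312.2,200],93)"
```

```text
b (array([15.76, 54.95]), 6267, np.float64(0.48), np.float64(-73.5), np.float64(74.1))
a (array([-56.23,  54.9 ]), 6093, np.float64(0.49), np.float64(-74.5), np.float64(73.1))
chock top 2693 65.7
edge -55 [43.7 90. ]
edge -45 [43.5 90. ]
edge -35 [43.2 90.3]
edge -25 [43.  50.6]
edge -15 [43. 51.]
t 20.3 pos [533.1 241.5 234.2] yaw_y 92.86 F [ 0.2 -0.1 -0.7] w 35.1 gf 0.0
 turn [ 0.0003  0.0009 -0.0008] shift(now axes) [-0.022 -6.932  0.422] shift(final axes) [-6.000e-03 -6.932e+00  4.280e-01]
```

```bash
cat >> gap.py <<'E'
print('chock rect local',fitrect(Q[t]),'xr',np.percentile(Q[t][:,0],[.5,99.5]).round(1))
for lo,y0,y1 in(('b',-5,38),('a',-78,-34)):
    q=Q[st&(Y>y0)&(Y<y1)]; f=lambda p:np.hypot(q[:,1]-p[0]-p[2]*q[:,0],q[:,2]-p[1])-20
    w=least_squares(f,[q[:,1].mean(),56,0],loss='soft_l1',f_scale=.5).x; print(lo,'yaw deg rel',np.degrees(w[2]).round(2))
q=Q[t]; bins=np.arange(-57,58,6); e=[(x,np.percentile(q[abs(q[:,0]-x)<3][:,1],2),np.percentile(q[abs(q[:,0]-x)<3][:,1],98)) for x in bins if (abs(q[:,0]-x)<3).sum()>20]; e=np.array(e)
print(e.round(1).tolist())
E
python3 gap.py
```

```text
b (array([15.73, 54.91]), 6336, np.float64(0.49), np.float64(-73.7), np.float64(74.0))
a (array([-56.25,  54.9 ]), 6143, np.float64(0.49), np.float64(-74.6), np.float64(73.0))
chock top 2660 65.7
edge -55 [43.5 89.7]
edge -45 [43.3 90. ]
edge -35 [43.2 90.2]
edge -25 [43.3 50.7]
edge -15 [43.  51.3]
chock rect local [3.000e-01 6.680e+01 1.196e+02 4.780e+01 1.000e-01] xr [-59.2  59.6]
b yaw deg rel 0.12
a yaw deg rel 0.16
[[-57.0, 44.0, 89.5], [-51.0, 43.8, 89.3], [-45.0, 43.9, 89.5], [-39.0, 43.5, 90.1], [-33.0, 43.2, 90.1], [-27.0, 43.3, 50.5], [-21.0, 43.0, 50.7], [-15.0, 43.5, 51.2], [-9.0, 43.2, 51.5], [-3.0, 43.2, 51.4], [3.0, 43.4, 52.0], [9.0, 43.3, 51.9], [15.0, 43.2, 52.6], [21.0, 43.5, 52.3], [27.0, 43.3, 58.7], [33.0, 43.3, 66.9], [39.0, 43.8, 70.7], [45.0, 61.0, 88.1], [51.0, 64.9, 89.9], [57.0, 68.6, 90.2]]
```

Call:
arm_command(rows=[0,0,0,0,-0.5,0,1,0,0,0,0,-0.98,0,1])

```text
t: 20.55
ee_pos: [536.1, 165.3, 231.2]
orientation: [0.087, -3.139, 0.0]
ft_force: [0.0, -0.3, -0.7]
width: 47.9
grasp_force: 0.0
```

Call:
arm_command(rows=[0,0,0,0,-0.5,0,1,0,0,0,0,-0.98,0,1])

```text
t: 20.75
ee_pos: [540.3, 86.1, 231.1]
orientation: [0.085, -3.139, 0.0]
ft_force: [0.8, 0.5, -0.5]
width: 63.6
grasp_force: 0.0
```

Call:
arm_command(rows=[0,0,0,0,-0.5,0,1,0,0,0,0,-0.98,0,1])

```text
t: 20.95
ee_pos: [544.6, 7.7, 231.1]
orientation: [0.084, -3.139, -0.0]
ft_force: [1.1, -0.0, -0.2]
width: 79.6
grasp_force: 0.0
```

Call:
arm_command(rows=[0,0,0,0,-0.5,0,1,0,0,0,0,-0.98,0,1])

```text
t: 21.15
ee_pos: [548.9, -70.6, 231.1]
orientation: [0.084, -3.139, -0.001]
ft_force: [1.0, 0.0, -0.0]
width: 87.9
grasp_force: 0.0
```

Call:
arm_command(rows=[0,0,0,0,-0.5,0,1,0,0,0,0,-0.98,0,1])

```text
t: 21.35
ee_pos: [553.2, -148.9, 231.0]
orientation: [0.084, -3.139, -0.001]
ft_force: [-0.3, -0.1, 0.6]
width: 87.9
grasp_force: 0.0
```

Call:
arm_command(rows=[0,0,0,0,-0.5,0,1,0,0,0,0,-0.98,0,1])

```text
t: 21.55
ee_pos: [557.5, -227.3, 230.9]
orientation: [0.084, -3.139, -0.002]
ft_force: [0.8, 0.1, -0.3]
width: 87.9
grasp_force: 0.0
```

Call:
arm_command(rows=[0,0,0,0,-0.5,0,1,0,0,0,0,-0.98,0,1,0,0,0,0,-0.98,0,1,0,0,0,0,-0.98,0,1])

```text
t: 21.95
ee_pos: [561.4, -304.5, 230.7]
orientation: [0.081, -3.139, -0.003]
ft_force: [-0.2, 1.0, -0.1]
width: 87.7
grasp_force: 0.0
```

Run:
```python
from m3 import *
from scipy.optimize import least_squares
plan([562.6,-312.2,120],93)
im,d,P,K,T=grab('wrist','w7.png')
hsv=cv2.cvtColor(im,cv2.COLOR_RGB2HSV).astype(int); H,S,V=hsv[...,0],hsv[...,1],hsv[...,2]; X,Y,Z=P[...,0],P[...,1],P[...,2]
m=(S>90)&((H<14)|(H>170))&(X>460)&(X<660)&(Y>-350)&(Y<-275)&(Z>62)&(Z<95); m=cv2.erode(m.astype(np.uint8),np.ones((3,3)))>0
q=P[m]; f=lambda p:np.hypot(q[:,1]-p[0]-p[2]*(q[:,0]-562),q[:,2]-p[1])-27
w=least_squares(f,[-312,62,0],loss='soft_l1',f_scale=.5).x; print(len(q),w.round(2),np.degrees(w[2]),'x',np.percentile(q[:,0],[.2,99.8]),fitrect(q))
```

```text
t 21.95 pos [ 561.4 -304.5  230.7] yaw_y 92.97 F [-0.2  1.  -0.1] w 87.7 gf 0.0
 turn [ 0.0005 -0.0006 -0.0002] shift(now axes) [-0.013 -0.099  1.383] shift(final axes) [-0.01  -0.097  1.383]
9789 [-3.1284e+02  6.1700e+01  6.0000e-02] 3.4071569633699164 x [485.85092713 642.04191518] [ 564.4 -312.6  157.    50.6    3.5]
```

View pics/w7.png

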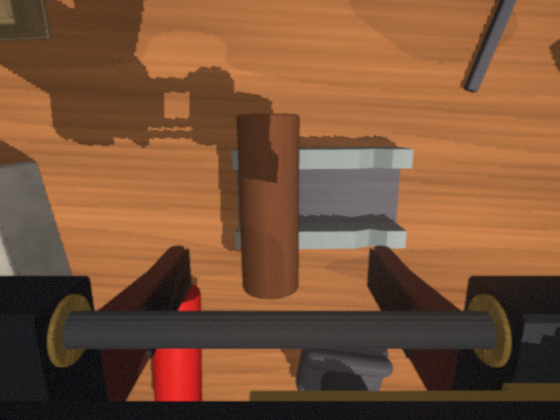

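wood_c lies at (268,205) between the fingers. I'll descend to 11 mm above its axis and grip.

Call:
arm_command(rows=[0,0,-0.0025,-0.027,-0.104,0.3,1,0,0,-0.0025,-0.027,-0.104,0.9,1,0,0,-0.0025,-0.027,-0.104,0.98,1,0,0,-0.0025,-0.027,-0.104,0.98,1])

```text
t: 22.4
ee_pos: [563.2, -311.1, 152.4]
orientation: [0.097, -3.136, -0.004]
ft_force: [-0.5, -0.6, -0.6]
width: 88.1
grasp_force: 0.0
```

Call:
arm_command(rows=[0,0,0,0,0,0.4,1,0,0,0,0,0,0.8,1,0,0,0,0,0,0.98,1,0,0,0,0,0,0.98,1,0,0,0,0,0,0.98,1])

```text
t: 22.9
ee_pos: [565.1, -313.5, 77.1]
orientation: [-0.096, 3.138, -0.002]
ft_force: [-1.3, -0.9, -1.2]
width: 87.3
grasp_force: 0.0
```

```bash
python3 -c "
from h import *
plan([564,-312.7,73.4],93.4)"
```

```text
t 22.9 pos [ 565.1 -313.5   77.1] yaw_y 93.49 F [-1.3 -0.9 -1.2] w 87.3 gf 0.0
 turn [-0.0003  0.0005  0.0005] shift(now axes) [0.013 0.01  0.047] shift(final axes) [0.013 0.01  0.047]
```

Call:
arm_command(rows=[0,0,0,0,0,0.01,0.6,0,0,0,0,0,0.01,-1,0,0,0,0,0,0.01,-1,0,0,0,0,0,0.01,-1,0,0,0,0,0,0.01,-1])

```text
t: 23.4
ee_pos: [564.1, -313.0, 75.0]
orientation: [-0.095, 3.14, 0.001]
ft_force: [-0.4, 0.3, 2.8]
width: 53.4
grasp_force: 30.0
```

Call:
arm_command(rows=[0,0,0,0,0,0,-1,0,0,0,0,0,0,-1])

```text
t: 23.6
ee_pos: [564.1, -313.0, 75.0]
orientation: [-0.095, 3.14, 0.0]
ft_force: [-0.6, 2.4, 5.7]
width: 53.2
grasp_force: 30.0
```

Call:
arm_command(rows=[0,0,0,0,0,-0.1,-1,0,0,0,0,0,-0.3,-1,0,0,0,0,0,-0.6,-1,0,0,0,0,0,-0.9,-1,0,0,0,0,0,-0.9,-1])

```text
t: 24.1
ee_pos: [566.1, -314.5, 150.8]
orientation: [-0.095, 3.134, -0.006]
ft_force: [0.4, -0.8, -3.0]
width: 53.2
grasp_force: 30.0
```

Call:
arm_command(rows=[0,0,0.014,0,0.3,-0.3,-1,0,0,0.027,0,0.6,-0.6,-1,0,0,0.027,0,0.8,-0.7,-1,0,0,0.027,0,0.8,-0.7,-1])

```text
t: 24.5
ee_pos: [560.4, -247.7, 203.3]
orientation: [0.033, 3.14, -0.001]
ft_force: [-0.4, -0.6, -3.8]
width: 53.5
grasp_force: 30.0
```

```bash
python3 -c "
from h import *
plan([531.9,218.7,190],88.6)"
```

```text
t 24.5 pos [ 560.4 -247.7  203.3] yaw_y 88.78 F [-0.4 -0.6 -3.8] w 53.5 gf 30.0
 turn [-0.0001  0.0004  0.001 ] shift(now axes) [0.48  5.822 0.164] shift(final axes) [0.498 5.82  0.166]
```

Call:
arm_command(rows=[0,0,0,0.03,0.4,0,-1,0,0,0,0.07,0.8,0,-1])

```text
t: 24.7
ee_pos: [555.6, -185.3, 201.2]
orientation: [-0.039, -3.14, -0.0]
ft_force: [0.3, 0.1, -3.7]
width: 53.5
grasp_force: 30.0
```

Call:
arm_command(rows=[0,0,0,0.03,0.4,0,-1,0,0,0,0.07,0.8,0,-1])

```text
t: 24.9
ee_pos: [551.5, -120.5, 201.1]
orientation: [-0.037, -3.14, 0.0]
ft_force: [0.7, 0.4, -3.1]
width: 53.5
grasp_force: 30.0
```

Call:
arm_command(rows=[0,0,0,0.03,0.4,0,-1,0,0,0,0.07,0.8,0,-1])

```text
t: 25.1
ee_pos: [547.5, -56.3, 201.2]
orientation: [-0.037, -3.14, 0.0]
ft_force: [0.8, -0.0, -2.5]
width: 53.3
grasp_force: 30.0
```

Call:
arm_command(rows=[0,0,0,0.03,0.4,0,-1,0,0,0,0.07,0.8,0,-1])

```text
t: 25.3
ee_pos: [543.5, 7.8, 201.2]
orientation: [-0.037, -3.14, 0.001]
ft_force: [0.4, -0.4, -3.3]
width: 53.5
grasp_force: 30.0
```

Call:
arm_command(rows=[0,0,0,0.03,0.4,0,-1,0,0,0,0.07,0.8,0,-1])

```text
t: 25.5
ee_pos: [539.6, 71.9, 201.2]
orientation: [-0.037, -3.14, 0.001]
ft_force: [0.8, 1.0, -3.4]
width: 53.6
grasp_force: 30.0
```

Call:
arm_command(rows=[0,0,0,0.03,0.4,0,-1,0,0,0,0.07,0.8,0,-1])

```text
t: 25.7
ee_pos: [535.6, 136.0, 201.2]
orientation: [-0.037, -3.14, 0.001]
ft_force: [-0.5, 0.4, -3.7]
width: 53.4
grasp_force: 30.0
```

Call:
arm_command(rows=[0,0,0,0.03,0.4,0,-1,0,0,0,0.07,0.8,0,-1,0,0,0,0.07,0.9,0,-1,0,0,0,0.07,0.9,0,-1,0,0,0,0.07,0.9,0,-1])

```text
t: 26.2
ee_pos: [531.8, 206.5, 201.7]
orientation: [-0.037, -3.14, 0.002]
ft_force: [0.5, -0.4, -1.9]
width: 53.6
grasp_force: 30.0
```

```bash
cat > wd.py <<'E'
from m3 import *
o=ctrl.get_obs(); im,d,P,K,T=grab('wrist','w8.png')
hsv=cv2.cvtColor(im,cv2.COLOR_RGB2HSV).astype(int); H,S,V=hsv[...,0],hsv[...,1],hsv[...,2]; X,Y,Z=P[...,0],P[...,1],P[...,2]
zt=o['ee_pos'][2]
m=(S>90)&((H<14)|(H>170))&(X>440)&(X<660)&(abs(Y-o['ee_pos'][1])<26)&(Z>zt-30)&(Z<zt+16)
q=P[m]; print('wood x',np.percentile(q[:,0],[.2,99.8]).round(1),len(q))
print('wood mid from far end',np.percentile(q[:,0],.2)+80)
E
python3 wd.py; python3 -c "
from h import *
plan([531.9,218.7,110],88.6)"
```

```text
wood x [452.9 585.8] 30216
wood mid from far end 532.8623322575766
t 26.25 pos [531.9 206.2 202. ] yaw_y 88.58 F [ 0.3  0.1 -3.3] w 53.5 gf 30.0
 turn [-0.0003 -0.0003 -0.0001] shift(now axes) [0.003 0.157 1.149] shift(final axes) [0.004 0.156 1.15 ]
```

View pics/w8.png

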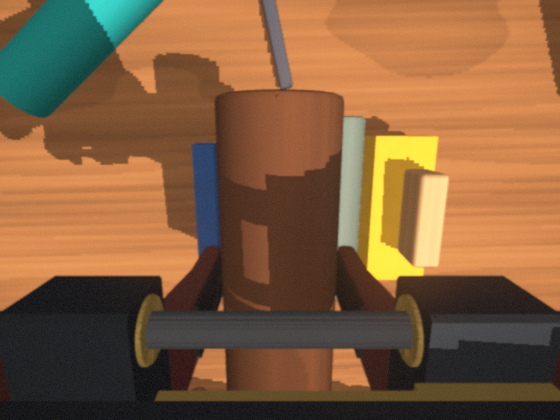

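Wood_c is centred in the grip, with the chock snug beside stone_b at (400,205). I'll lower it slowly.

Call:
arm_command(rows=[0,0,0,0.006,0.155,0.25,-1,0,0,0,0.006,0.155,0.55,-1,0,0,0,0.006,0.155,0.85,-1,0,0,0,0.006,0.155,0.95,-1,0,0,0,0.006,0.155,0.95,-1])

```text
t: 26.75
ee_pos: [531.3, 218.6, 125.6]
orientation: [-0.04, -3.139, 0.002]
ft_force: [0.4, 0.1, -2.7]
width: 53.4
grasp_force: 30.0
```

Call:
arm_command(rows=[0,0,0,0,0,0.1,-1,0,0,0,0,0,0.2,-1,0,0,0,0,0,0.22,-1,0,0,0,0,0,0.22,-1,0,0,0,0,0,0.22,-1])

```text
t: 27.25
ee_pos: [532.0, 220.1, 109.3]
orientation: [0.038, 3.141, 0.0]
ft_force: [-0.0, -0.2, -2.6]
width: 53.7
grasp_force: 30.0
```

```bash
python3 -c "
from h import *
plan([531.5,218.7,98.3],88.6)"
```

```text
t 27.25 pos [532.  220.1 109.3] yaw_y 88.62 F [-0.  -0.2 -2.6] w 53.7 gf 30.0
 turn [0.0001 0.0002 0.0001] shift(now axes) [ 0.006 -0.017  0.138] shift(final axes) [ 0.006 -0.017  0.138]
```

Call:
arm_command(rows=[0,0,0,0.003,-0.012,0.04,-1,0,0,0,0.003,-0.012,0.08,-1,0,0,0,0.003,-0.012,0.11,-1,0,0,0,0.003,-0.012,0.11,-1,0,0,0,0.003,-0.012,0.11,-1])

```text
t: 27.75
ee_pos: [531.5, 218.9, 100.1]
orientation: [-0.038, -3.141, 0.0]
ft_force: [0.1, 0.3, -3.0]
width: 53.4
grasp_force: 30.0
```

Call:
arm_command(rows=[0,0,0,0,0,0.01,-1,0,0,0,0,0,0.01,-1,0,0,0,0,0,0.01,-1])

```text
t: 28.05
ee_pos: [531.6, 219.0, 99.5]
orientation: [0.038, 3.141, 0.0]
ft_force: [-0.6, 0.0, -2.5]
width: 53.2
grasp_force: 30.0
```

Call:
arm_command(rows=[0,0,0,0,-0.002,0.01,-1,0,0,0,0,-0.002,0.01,-1,0,0,0,0,-0.002,0.01,-1])

```text
t: 28.35
ee_pos: [531.7, 218.8, 98.7]
orientation: [0.038, 3.141, -0.0]
ft_force: [-0.1, -0.2, -2.3]
width: 53.3
grasp_force: 30.0
```

Call:
arm_command(rows=[0,0,0,0,0,0.006,-1,0,0,0,0,0,0.006,-1,0,0,0,0,0,0.006,-1])

```text
t: 28.65
ee_pos: [531.8, 218.8, 98.7]
orientation: [0.038, 3.141, 0.0]
ft_force: [-0.8, -3.2, 5.3]
width: 53.3
grasp_force: 30.0
```

Call:
arm_command(rows=[0,0,0,0,-0.004,-0.004,-1,0,0,0,0,-0.004,-0.004,-1])

```text
t: 28.85
ee_pos: [531.6, 218.5, 98.4]
orientation: [0.038, 3.141, 0.0]
ft_force: [-0.2, -0.9, 0.9]
width: 53.7
grasp_force: 30.0
```

Call:
arm_command(rows=[0,0,0,0,0,0,0.3,0,0,0,0,0,0,0.4,0,0,0,0,0,0,0.6,0,0,0,0,0,0,0.6,0,0,0,0,0,0,0.6])

```text
t: 29.35
ee_pos: [531.6, 218.5, 98.5]
orientation: [-0.038, -3.141, -0.0]
ft_force: [0.2, -0.2, -0.2]
width: 70.0
grasp_force: 0.0
```

Call:
arm_command(rows=[0,0,0,0,0,-0.15,0.6,0,0,0,0,0,-0.4,0.6,0,0,0,0,0,-0.8,0.6,0,0,0,0,0,-1,0.6,0,0,0,0,0,-1,0.6])

```text
t: 29.85
ee_pos: [533.2, 219.1, 181.8]
orientation: [0.038, 3.136, 0.003]
ft_force: [0.4, 0.0, 0.5]
width: 69.8
grasp_force: 0.0
```

Call:
arm_command(rows=[0,0,0,0.5,0,-0.9,0.6,0,0,0,0.5,0,-0.9,0.6,0,0,0,0.5,0,-0.9,0.6,0,0,0,0.5,0,-0.9,0.6,0,0,0,0.5,0,-0.9,0.6])

```text
t: 30.35
ee_pos: [491.2, 219.1, 249.1]
orientation: [-0.038, -3.14, 0.001]
ft_force: [-0.1, 0.1, -0.5]
width: 70.3
grasp_force: 0.0
```

```bash
sed -i "s/grab('wrist')/grab('wrist','w9.png')/" gap.py
cat >> gap.py <<'E'
wm=(S>90)&((H<14)|(H>170))&(abs(X)<90)&(abs(Y+20)<27)&(Z>86)&(Z<120); print('wood',circ(wm,27),fitrect(Q[wm]))
E
python3 gap.py; python3 -c "
from h import *
plan([531.5,218.7,98.3],88.6)"
```

```text
b (array([15.62, 54.9 ]), 3636, np.float64(0.48), np.float64(-74.5), np.float64(73.7))
a (array([-56.07,  54.89]), 3663, np.float64(0.56), np.float64(-75.9), np.float64(72.5))
chock top 1835 65.7
edge -55 [43.6 89.9]
edge -45 [43.2 89.9]
edge -35 [43.2 90.2]
edge -25 [43.1 50.7]
edge -15 [43.1 50.5]
chock rect local [  0.   66.1  47.9 119.6  89.2] xr [-59.4  58.8]
b yaw deg rel 0.13
a yaw deg rel 0.1
[[-57.0, 44.1, 89.2], [-51.0, 44.4, 89.2], [-45.0, 43.8, 89.4], [-39.0, 43.2, 89.7], [-33.0, 43.4, 90.2], [-27.0, 43.6, 50.6], [-21.0, 43.0, 50.7], [-15.0, 43.4, 50.5], [-9.0, 43.6, 50.7], [-3.0, 43.0, 51.0], [3.0, 43.3, 51.3], [9.0, 43.4, 50.7], [15.0, 43.6, 49.7], [21.0, 43.3, 49.4], [27.0, 43.1, 49.7], [33.0, 43.6, 49.8], [39.0, 43.1, 49.4], [45.0, 43.3, 49.4], [51.0, 43.4, 51.7], [57.0, 43.8, 54.3]]
wood (array([-19.59, 133.66]), 8648, np.float64(6.1), np.float64(-79.9), np.float64(59.5)) [-1.020e+01 -1.990e+01  1.394e+02  5.220e+01  1.000e-01]
t 30.4 pos [491.3 219.1 248.9] yaw_y 88.6 F [ 0.8 -0.8  0.4] w 70.3 gf 0.0
 turn [-0.0003 -0.0007 -0.    ] shift(now axes) [-0.507  0.009  1.882] shift(final axes) [-0.503  0.007  1.883]
```

View pics/w9.png

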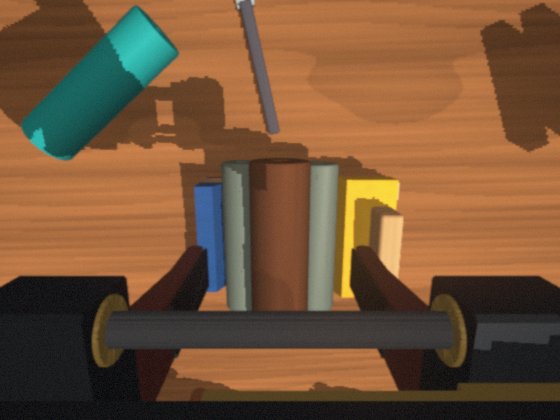

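Wood_c lies in the valley between the stones, at column 280. The chock is snug at (370,240) and the gripper is clear, so I'm handing in.

```bash
python3 -c "
from workcell import ctrl
print(ctrl.close_job())"
```

```text
the job is handed in; nothing more can be done
None
```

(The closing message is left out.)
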